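# Post a slot cover under the spring flap

### The job

With one fingertip press down the long thumb plate of the spring flap on the raised steel parts box and keep it down so that the flap stays tipped up, while the other finger pushes the chrome cartridge slot cover along its lane and under the raised flap until it drops wholly into the recess. Then let go so that the flap falls fully shut behind it. Only push: never lift the cover off the deck, and leave all the other things where they stand.

Things in the scene. Friction and masses are not known exactly. Their poses are not given: they have to be found in the camera images.
- parts_box: Fixed blue steel box 265 x 230, deck (flat top) 70 mm above the counter. Origin at counter height below the middle of the recess mouth's near edge; x runs along the lane away from the robot, y left, z up. Deck: x -165..100, y -115..115. Lane: y -21..21 between rails 3 mm thick, 6 mm high, from x -165 to the mouth at x 0.
- mouth (a point): Middle of the near edge of the recess mouth, at deck height (x 0, y 0, z 70 in the box frame). The recess is an open pit, x 0..80, y -25..25, with its floor at z 5.
- flap (a joint): Flap angle, rad: 0 shut, grows as it opens, stop at 0.95; shuts itself by spring and weight. One rigid aluminium piece: hood right of the hinge rod, thumb plate left of it; pressing the plate down raises the hood's right side. From 0.6 rad the cover passes under with 4 mm or more to spare; at 0.8 rad the hood's top right corner stands 76 mm above the deck.
- skirt (a point): Middle of the lower edge of the hood's front skirt (box frame, shut: x 10..13, y -24..48, 1 mm above the deck). Shut it bars the lane, and pushing along x does not open it. Hood: x 10..86, y -24..48, top at z 93. Open, the hood leans over the lane: an upright finger in the lane can go no further than the skirt, 10 mm past the mouth's near edge. Moves with the flap.
- rod_end (a point): Near end of the flap's hinge rod: 8 mm thick, along x at y 50, z 90 of the box frame, from x -150 (here) to 86, held by two posts 12 mm wide in y with tops at z 96, at x -156 and x 92.
- thumb_plate (a point): Middle of the thumb plate's top face: strip x -145..-5 (box frame), 32 wide, 4 thick, middle 44 mm out from the rod. Shut, it slopes up to the left by 14 deg: inner edge y 77, z 99, outer y 108, z 106. A flat 17 mm wide fingertip centred on y 82, its end 8 mm above the deck, holds it at 0.75 to 0.85 rad. Pressing takes 3 N at first, about 5 N open; a tip can slide along it.
- slot_cover: Chrome cartridge slot cover: loose plain metal block 56 (x) x 30 (y) x 16 (z), about 60 g, lying on the deck in the lane, long side along the lane. Origin at the middle of its underside, x towards the recess.
- cover_front (a point): Middle of the cover's front end face (towards the recess), 8 mm above its underside.
- cover_rear (a point): Middle of the cover's rear end face (the one to push), 8 mm above its underside.
- cover_middle (a point): Centre of the cover.
- controller_shell: Bystander, loose: purple controller shell, about 90 x 180 x 32, lying on the counter left of the parts box (sizes in mm). Origin at the middle of its underside. Leave alone.
- vise_base: Bystander, loose: black mini vise base, 75 x 60 x 42, on the counter right of the parts box (sizes in mm). Origin at the middle of its underside. Leave alone.
- cleaner_cup: Bystander, loose: orange ceramic cup, 68 across, 55 high, on the counter right of the parts box (sizes in mm). Origin at the middle of its underside. Leave alone.
- screw_tin: Bystander, loose: round steel tin, 32 across, 22 high, on the box's deck 75 mm right of the lane (sizes in mm). Origin at the middle of its underside. Leave alone.
- spare_cartridge: Bystander, loose: grey cartridge, 60 x 52 x 14, on the counter beyond the box (sizes in mm). Origin at the middle of its underside. Leave alone.
- stick_cap: Bystander, loose: black rubber disc, 24 across, 10 high, on the box's deck 75 mm right of the lane (sizes in mm). Origin at the middle of its underside. Leave alone.

How it is judged:
On the way, in this order (a step that is already met when the one before it is completed fails the run):
1. a finger presses the flap open (0.5 rad or more) while the cover is still in front of it (value of joint flap above 0.5 rad and contact force between the fingers and flap above 0.5 N and x of cover_front in the frame of parts_box below 0.016 m), for 0.1 s.
2. the cover goes in under the flap while a finger holds the flap open (value of joint flap above 0.4 rad and contact force between the fingers and flap above 0.3 N and x of cover_front in the frame of parts_box above 0.025 m), for 0.05 s.
At the end, for the whole second after the job is handed in: Both ends of the slot cover lie inside the recess, at least 8 mm below the deck, at rest (under 20 mm/s), and the flap is shut (under 0.05 rad) (z of each of cover_front, cover_rear in the frame of parts_box below 0.062 m and x of cover_middle in the frame of parts_box between 0 and 0.08 m and y of cover_middle in the frame of parts_box between -0.025 and 0.025 m and linear speed of slot_cover below 0.02 m/s and value of joint flap below 0.05 rad); the robot touches nothing.
It fails at once if the slot cover is lifted (its centre more than 20 mm above where it lies on the deck) (height (world z) of cover_middle above 0.098 m).
It fails at once if any of the other loose things is moved more than 20 mm (distance of any of controller_shell, vise_base, cleaner_cup, screw_tin, spare_cartridge, stick_cap from where it was at the start of the episode above 0.02 m).
It also fails if it takes over 38 s, if anything falls off the work surface, if the arm or the gripper's body presses on something with over 40 N, if the wrist force passes 120 N, or if a joint passes its speed limit or range.

### The arm

A 6-joint arm with a two-finger parallel gripper is mounted at the origin on the work surface. World frame = base frame: x ahead of the robot, y to its left, z up, the work surface at z = 0. Lengths are in m, angles in rad, forces in N, time in s.
With the tool pointing down it reaches from about 0.35 to 0.775 m from the base axis. Payload 5.5 kg.
Tool frame: the origin (TCP) lies midway between the tips of the shut fingers; the grasp point (between the pads) lies 19 mm behind it; z points along the fingers, y is the line along which they close (so a half turn about z gives the same grasp; the last joint's range is limited). The gripper opens to 85 mm and grips with 20 to 120 N. Pads are 22 mm wide; open, the fingers measure 114 mm over their backs; the gripper's body (76 mm by 85 mm) begins 54 mm behind the grasp point. The pads swing forward as they close: fully open they stand 13 mm farther back than shut.
Start: joints at [1.162, 0.313, 0.046, 1.304, 0, 1.431], TCP at [0.153, 0.554, 0.231] pointing down, gripper open.
Joint ranges: [-2.76, 2.76], [-0.86, 1.69], [-1.03, 1.26], [-2.2, 2.34], [-1.47, 1.5], [-3.14, 3.14]. Speed limits (rad/s): [2.57, 2.57, 3.14, 3.14, 3.14, 3.14].

### API

Orientations are given as a unit quaternion [w, x, y, z].
In Python, from workcell import telemetry, imaging, env gives the robot as it stands. The module is installed in compiled form; this text tells all that it offers.
- The arm moves only by the tool step_arm, never from a script. Its argument "moves" is a list of rows, each a list of 3 entries, a list of its own where there are three numbers: the shift along the tool's x, y, z in mm, then the turn, a rotation vector about the tool's x, y, z in rad, then the finger opening in mm, from 0 to 85.4. A call has 1 to 8 rows; each row is the pose to reach, as a shift and turn from the pose commanded when the call began, along the tool's axes at that moment; what a row does not reach only later rows make up. A row lasts 1/12 s, in which the tool goes at most 41.7 mm and 7.16 degrees, less where a joint would pass 70% of its speed; a pose out of reach is approached as far as the arm can. A call with a gripper value outside its range is refused whole. The fingers move at their own pace and stop on an object; "grip_force" is the grip in N (left out, the last holds). Time passes only in rows, so rows that repeat a pose let the fingers close. It gives the time, the measured TCP pose, the force, the opening and the grip force at its end, in the units of the state.
- telemetry.get_state(): the state, without advancing time (a new reading comes with each control period).
- imaging.read_camera(name): name is "side" or "top"; returns the picture (420x560x3 uint8, red, green, blue); there is no depth.
- imaging.camera_params(name): a dict with "camera_matrix" (3x3 intrinsics, pixels), "pose" (4x4, takes a point from camera to world coordinates). Camera axes: x right, y up, looking along -z (the intrinsics and any distortion apply to the point x, -y, -z); pixel columns grow to the right and rows downward; lengths in m; the calibration is good to about 2 mm. A picture is of the moment at which its call begins. camera_params takes no time and is no camera call.
- env.hand_in(): hands the job in; it is judged then, once.
The state is a dict: "clock": time; "joint_pos": joint angles; "qvel": joint speeds; "tau": joint torques, N m; "tcp_pos": TCP position; "orientation": TCP orientation; "wrist_force": force on the tool from outside, world axes, zero at the start; "ft_torque": the same for the moment, N m; "finger_gap": finger opening in m; "grip_force": force on a finger pad.
Only numpy, scipy, OpenCV 4.12 (cv2) and the standard library are available. Lean on these libraries where they do the work, as an engineer would, in place of code of your own. Each camera call takes 0.05 s, during which the arm holds its last target. There are 200 camera calls.

## Working session

There is one attempt and no reset: what is moved stays moved. The work goes in short steps, Python scripts to look and compute and a tool call to move; the robot and the scene stay as the last step left them, time stands still between calls to the robot, and variables do not carry over. Pictures are saved under pics/ and viewed, at most 10 in all, crops included, and the job is handed in when it is done.

Besides the shell and the picture viewer there is one more tool, called after ">>>" as a command line: name --argument value ..., lists and objects as JSON in quotes. step_arm: Moves the arm, as the interface text tells. Its arguments: {"type":"object","properties":{"moves":{"type":"array"},"grip_force":{"type":"number"}},"required":["moves"]}

```bash
mkdir -p pics; cat > h.py <<'E'
import numpy as np, cv2
from workcell import telemetry, imaging, env
def ray(cam,u,v):
    p=imaging.camera_params(cam);K=np.array(p["camera_matrix"]);T=np.array(p["pose"])
    d=np.linalg.inv(K)@[u,v,1];d=np.array([d[0],-d[1],-d[2]])
    return T[:3,3],T[:3,:3]@d
def onplane(cam,u,v,z):
    o,d=ray(cam,u,v);return o+d*(z-o[2])/d[2]
def proj(cam,P):
    p=imaging.camera_params(cam);K=np.array(p["camera_matrix"]);T=np.array(p["pose"])
    c=T[:3,:3].T@(np.array(P)-T[:3,3]);q=K@[c[0],-c[1],-c[2]];return q[:2]/q[2]
def snap(cam,name):
    im=imaging.read_camera(cam);cv2.imwrite(f"pics/{name}.png",im[:,:,::-1]);np.save(f"pics/{name}.npy",im);return im
E
python3 - <<'E'
from h import *
snap("top","t0");snap("side","s0")
print(telemetry.get_state())
for c in("top","side"):print(imaging.camera_params(c))
E
```

```text
{'clock': 0.1, 'joint_pos': array([1.16239578e+00, 3.13954284e-01, 4.50681858e-02, 1.30358022e+00,
       2.92314479e-06, 1.43117014e+00]), 'qvel': array([-5.75959546e-05, -2.65783445e-03,  1.13941590e-03,  6.85649817e-04,
        8.76235911e-05, -9.44473935e-04]), 'tau': array([ 1.67211983e-03, -4.81723917e+01,  2.99245155e+01,  1.27315085e-02,
       -1.74431839e-04,  1.34783772e-05]), 'tcp_pos': array([0.15253037, 0.55392471, 0.23047156]), 'orientation': array([-2.27354698e-04,  1.33982995e-01,  9.90983279e-01, -8.03449151e-04]), 'wrist_force': array([-0.1920715 , -0.44992565, -0.84542248]), 'ft_torque': array([0.01287076, 0.02683713, 0.00025148]), 'grip_force': 0.0, 'finger_gap': 0.08549101397887005}
{'camera_matrix': array([[467.4843781 ,   0.        , 281.61352311],
       [  0.        , 467.4843781 , 220.15119167],
       [  0.        ,   0.        ,   1.        ]]), 'pose': array([[-2.23091446e-02,  9.81115136e-01, -1.92133787e-01,
         4.37405393e-01],
       [-9.98816650e-01, -3.01801655e-02, -3.81373432e-02,
        -2.58354913e-04],
       [-4.32157542e-02,  1.91055614e-01,  9.80627427e-01,
         9.64681591e-01],
       [ 0.00000000e+00,  0.00000000e+00,  0.00000000e+00,
         1.00000000e+00]])}
{'camera_matrix': array([[470.965653  ,   0.        , 282.50584865],
       [  0.        , 470.965653  , 210.14233264],
       [  0.        ,   0.        ,   1.        ]]), 'pose': array([[ 0.74372119,  0.45773109, -0.48719713,  0.13398573],
       [-0.66848706,  0.51138014, -0.54001426, -0.49414393],
       [ 0.00196162,  0.72730502,  0.68631156,  0.75723611],
       [ 0.        ,  0.        ,  0.        ,  1.        ]])}
```

View pics/t0.png

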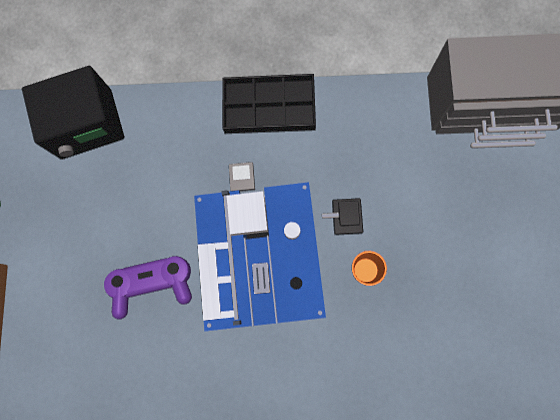

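View pics/s0.png

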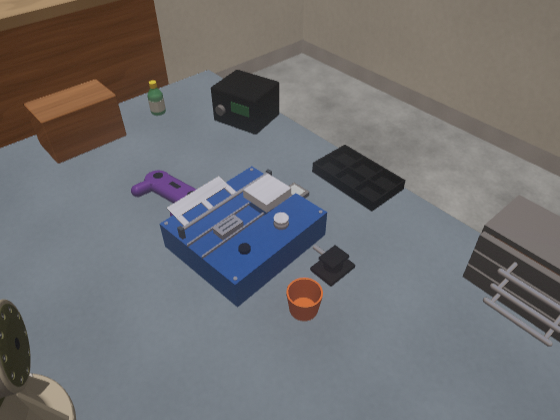

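The top view shows the blue deck with corners near (195,196), (308,183), (325,317) and (205,330). The cover is at about (261,278), the thumb plate spans (198–217, 243–320), and the hood is near (246,213). The side view agrees. Next I'll measure.

```bash
cat > m.py <<'E'
from h import *
im=np.load("pics/t0.npy");hsv=cv2.cvtColor(im,cv2.COLOR_RGB2HSV)
m=cv2.inRange(hsv,(105,150,60),(125,255,255))
n,l,s,c=cv2.connectedComponentsWithStats(m)
print([tuple(x) for x in s if x[4]>100])
ys,xs=np.nonzero(m)
print("V hist",np.percentile(hsv[...,2][m>0],[2,10,50,90]))
pts=np.array([onplane("top",u,v,.07)[:2] for u,v in zip(xs,ys)],np.float32)
r=cv2.minAreaRect(pts*1000);print(r,cv2.boxPoints(r))
big=cv2.resize(im[170:340,185:335],None,fx=4.0,fy=3.5*4/3.5,interpolation=cv2.INTER_CUBIC)
big=big[:600] if big.shape[0]>600 else big
cv2.imwrite("pics/crop.png",cv2.resize(im[185:335,185:335],(600,600),interpolation=cv2.INTER_CUBIC)[:,:,::-1])
E
python3 m.py
```

```text
[(np.int32(0), np.int32(0), np.int32(560), np.int32(420), np.int32(224583)), (np.int32(264), np.int32(183), np.int32(62), np.int32(140), np.int32(5890)), (np.int32(195), np.int32(193), np.int32(32), np.int32(51), np.int32(1372)), (np.int32(204), np.int32(235), np.int32(48), np.int32(96), np.int32(1371)), (np.int32(246), np.int32(237), np.int32(30), np.int32(88), np.int32(1317)), (np.int32(216), np.int32(249), np.int32(14), np.int32(27), np.int32(311)), (np.int32(219), np.int32(283), np.int32(14), np.int32(28), np.int32(327))]
V hist [166. 170. 174. 179.]Traceback (most recent call last):
  File "m.py", line 8, in <module>
    pts=np.array([onplane("top",u,v,.07)[:2] for u,v in zip(xs,ys)],np.float32)
                  ~~~~~~~^^^^^^^^^^^^^^^
  File "h.py", line 8, in onplane
    o,d=ray(cam,u,v);return o+d*(z-o[2])/d[2]
        ~~~^^^^^^^^^
  File "h.py", line 4, in ray
    p=imaging.camera_params(cam);K=np.array(p["camera_matrix"]);T=np.array(p["pose"])
ValueError: time passes only in moves, steps and waits
```

```bash
python3 - <<'E'
s=open("h.py").read()
s=s.replace("def ray","import functools\n@functools.cache\ndef CP(c): return imaging.camera_params(c)\ndef ray",1).replace("p=imaging.camera_params(cam)","p=CP(cam)")
open("h.py","w").write(s)
E
python3 m.py
```

```text
[(np.int32(0), np.int32(0), np.int32(560), np.int32(420), np.int32(224583)), (np.int32(264), np.int32(183), np.int32(62), np.int32(140), np.int32(5890)), (np.int32(195), np.int32(193), np.int32(32), np.int32(51), np.int32(1372)), (np.int32(204), np.int32(235), np.int32(48), np.int32(96), np.int32(1371)), (np.int32(246), np.int32(237), np.int32(30), np.int32(88), np.int32(1317)), (np.int32(216), np.int32(249), np.int32(14), np.int32(27), np.int32(311)), (np.int32(219), np.int32(283), np.int32(14), np.int32(28), np.int32(327))]
V hist [166. 170. 174. 179.]
((547.361572265625, 82.5234375), (263.1933898925781, 228.42286682128906), 5.000520706176758) [[406.31055  184.82957 ]
 [426.22095  -42.723896]
 [688.4126   -19.7827  ]
 [668.5022   207.77077 ]]
```

View pics/crop.png

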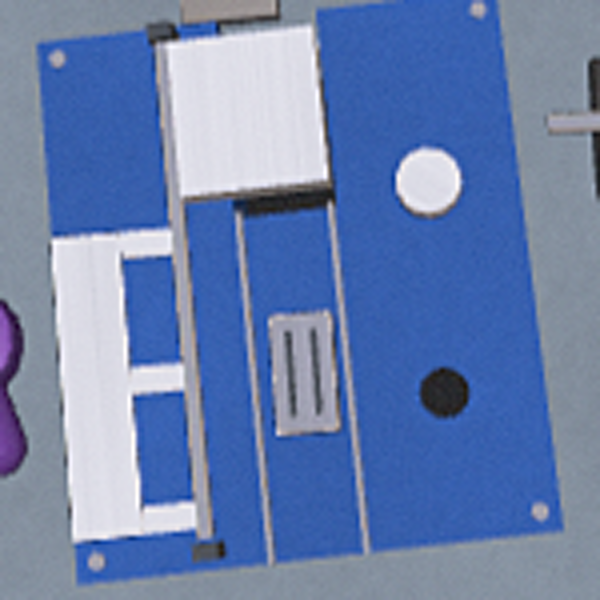

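The deck measures 263 x 228 mm, matching the given 265 x 230. That puts the box yaw at 5.0° and its origin near (0.580, 0.085). Now I'll locate the cover and check the rod, posts, tin and cap in the box frame.

```bash
cat >> h.py <<'E'
A=np.deg2rad(5.0);C=np.array([.5474,.0825])
RB=np.array([[np.cos(A),-np.sin(A)],[np.sin(A),np.cos(A)]]);O=C+RB@[.0325,0]
def tobox(p): return (RB.T@(np.array(p)[:2]-O))*1000
def toworld(b): return O+RB@(np.array(b)/1000)
def move(bx,by,z,yawbox):
    "shift in tool mm + yaw turn to reach box x,y mm, world z m, tool-y heading (deg, box)"
    from scipy.spatial.transform import Rotation as R
    s=telemetry.get_state();w,x,y,zq=s["orientation"];r=R.from_quat([x,y,zq,w])
    t=np.r_[toworld([bx,by]),z];h=np.deg2rad(yawbox)+A
    ty=np.array([np.cos(h),np.sin(h),0]);tz=np.array([0,0,-1.]);T=R.from_matrix(np.c_[np.cross(ty,tz),ty,tz])
    print("tcp box",tobox(s["tcp_pos"]).round(1),"z",s["tcp_pos"][2].round(4),"t",s["clock"],"F",s["wrist_force"].round(1))
    print("shift mm",(r.inv().apply(t-s["tcp_pos"])*1000).round(1),"turn",(r.inv()*T).as_rotvec().round(3))
E
python3 - <<'E'
from h import *
f=lambda x,y,z:tobox(onplane("top",185+x/4-.4,185+y/4-.4,z)).round(1)
print("O",O)
for n,x,y,z in [("cover fl",269,316,.086),("cover fr",329,312,.086),("rl",277,434,.086),("rr",339,428,.086),("rail near L",271,560,.076),("rail near R",367,550,.076),("post near",208,550,.096),("post far",161,32,.096),("hood fr R",331,185,.093),("tin",429,180,.092),("cap",444,392,.08),("plate nearouter",75,540,.106)]: print(n,f(x,y,z))
move(-140,0,.15,90)
E
```

```text
O [0.57977633 0.08533256]
cover fl [-51.2  11.2]
cover fr [-52.6 -17.2]
rl [-106.5   12.8]
rr [-106.9  -16.3]
rail near L [-163.4   22.3]
rail near R [-163.7  -22.7]
post near [-155.5   48.4]
post far [89.9 48.8]
hood fr R [  6.5 -24.8]
tin [  3.6 -71.2]
cap [-95.5 -66.7]
plate nearouter [-144.5  106.7]
tcp box [-384.8  504. ] z 0.2305 t 0.1 F [-0.2 -0.4 -0.8]
shift mm [-405.1 -387.    81. ] turn [-0.002 -0.001 -0.356]
```

>>> step_arm --moves '[[[-405,-387,50],[0,0,-0.356],0],[[-405,-387,50],[0,0,-0.356],0],[[-405,-387,50],[0,0,-0.356],0],[[-405,-387,50],[0,0,-0.356],0],[[-405,-387,50],[0,0,-0.356],0],[[-405,-387,50],[0,0,-0.356],0],[[-405,-387,50],[0,0,-0.356],0],[[-405,-387,50],[0,0,-0.356],0]]'

```text
clock: 0.77
tcp_pos: [0.3215, 0.2711, 0.2017]
orientation: [-0.0, -0.044, 0.999, 0.0]
wrist_force: [0.6, 0.5, -0.2]
finger_gap: -0.0
grip_force: 0.0
```

```bash
python3 -c "
from h import *
move(-135,-2,.15,90)"
```

```text
tcp box [-241.1  207.5] z 0.2017 t 0.7667 F [ 0.6  0.5 -0.2]
shift mm [-106.  -209.6   51.7] turn [ 0.    -0.     0.001]
```

>>> step_arm --moves '[[[-106,-210,50],[0,0,0],0],[[-106,-210,50],[0,0,0],0],[[-106,-210,50],[0,0,0],0],[[-106,-210,50],[0,0,0],0],[[-106,-210,50],[0,0,0],0],[[-106,-210,50],[0,0,0],0],[[-106,-210,50],[0,0,0],0],[[-106,-210,50],[0,0,0],0]]'

```text
clock: 1.43
tcp_pos: [0.4452, 0.0715, 0.1512]
orientation: [-0.001, -0.042, 0.999, 0.0]
wrist_force: [-0.0, 0.3, -0.3]
finger_gap: -0.0003
grip_force: 0.0
```

```bash
python3 -c "
from h import *
move(-135,-2,.079,90)"
```

```text
tcp box [-135.3   -2.1] z 0.1512 t 1.4333 F [-0.   0.3 -0.3]
shift mm [-0.4  0.1 72.2] turn [ 0.    -0.002 -0.004]
```

>>> step_arm --moves '[[[0,0,35],[0,0,0],0],[[0,0,60],[0,0,0],0],[[0,0,72],[0,0,0],0],[[0,0,72],[0,0,0],0],[[-6,0,72],[0,0,0],0],[[-12,0,72],[0,0,0],0],[[-18,0,72],[0,0,0],0],[[-24,0,72],[0,0,0],0]]'

```text
clock: 2.1
tcp_pos: [0.4709, 0.0754, 0.0814]
orientation: [0.001, -0.044, 0.999, -0.0]
wrist_force: [-0.1, 0.5, 0.8]
finger_gap: 0.0002
grip_force: 0.3
```

>>> step_arm --moves '[[[-6,0,0],[0,0,0],0],[[-12,0,0],[0,0,0],0],[[-18,0,0],[0,0,0],0],[[-24,0,0],[0,0,0],0],[[-30,0,0],[0,0,0],0],[[-36,0,0],[0,0,0],0],[[-40,0,0],[0,0,0],0],[[-43,0,0],[0,0,0],0]]'

```text
clock: 2.77
tcp_pos: [0.5125, 0.0788, 0.0799]
orientation: [0.0, -0.044, 0.999, 0.0]
wrist_force: [-0.7, 0.0, -0.2]
finger_gap: -0.0
grip_force: 0.3
```

```bash
python3 -c "
from h import *
snap('side','s1')
im=snap('top','t1')
cv2.imwrite('pics/t1c.png',cv2.resize(im[185:335,185:335],(600,600),interpolation=cv2.INTER_CUBIC)[:,:,::-1])
move(-65,-2,.079,90)"
```

```text
tcp box [-67.6  -0.6] z 0.08 t 2.8667 F [ 0.1 -0.6 -0.6]
shift mm [-2.6 -1.4  1. ] turn [ 0.  0. -0.]
```

View pics/s1.png

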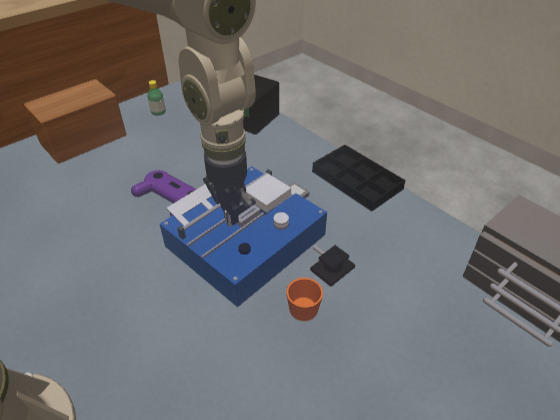

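The side view shows the shut fingertips at about (235,215), against the rear of the cover, which is now close to the hood. Next I'll lift, open and turn to the yawed pressing pose.

>>> step_arm --moves '[[[6,0,0],[0,0,0],0],[[8,0,-40],[0,0,0],0],[[10,0,-75],[0,0,0],30],[[10,0,-75],[0,0,0],85],[[10,0,-75],[0,0,-0.1],85],[[10,0,-75],[0,0,-0.2],85],[[10,0,-75],[0,0,-0.3],85],[[10,0,-75],[0,0,-0.4],85]]'

```text
clock: 3.53
tcp_pos: [0.5012, 0.0779, 0.1552]
orientation: [0.0, -0.244, 0.97, 0.0]
wrist_force: [-0.9, 0.1, -0.6]
finger_gap: 0.0722
grip_force: 0.0
```

```bash
python3 -c "
from h import *
im=snap('top','t2')
move(-102,43,.13,122)"
```

```text
tcp box [-78.9  -0.5] z 0.1551 t 3.5833 F [ 0.3 -0.8  0.1]
shift mm [ 3.9 49.1 25.1] turn [ 0.     0.    -0.149]
```

>>> step_arm --moves '[[[4,30,0],[0,0,-0.1],85.4],[[4,49,0],[0,0,-0.155],85.4],[[4,49,10],[0,0,-0.155],85.4],[[4,49,20],[0,0,-0.155],85.4],[[4,49,20],[0,0,-0.155],85.4]]'

```text
clock: 4.0
tcp_pos: [0.4741, 0.119, 0.1329]
orientation: [-0.001, -0.315, 0.949, 0.0]
wrist_force: [-1.0, -0.5, -1.0]
finger_gap: 0.0856
grip_force: 0.0
```

```bash
python3 -c "
from h import *
a=snap('top','t3');b=snap('side','s3')
g=lambda im,r,c:cv2.resize(im[r:r+160,c:c+110],(400,582),interpolation=cv2.INTER_CUBIC)
cv2.imwrite('pics/c3.png',np.hstack([g(a,180,195),g(b,110,170)])[:,:,::-1])
move(-102,43,.065,122)"
```

```text
tcp box [-101.4   42.4] z 0.1342 t 4.1 F [-1.1 -0.2  0.3]
shift mm [ 0.1  0.8 69.3] turn [ 0.001 -0.001 -0.005]
```

View pics/c3.png

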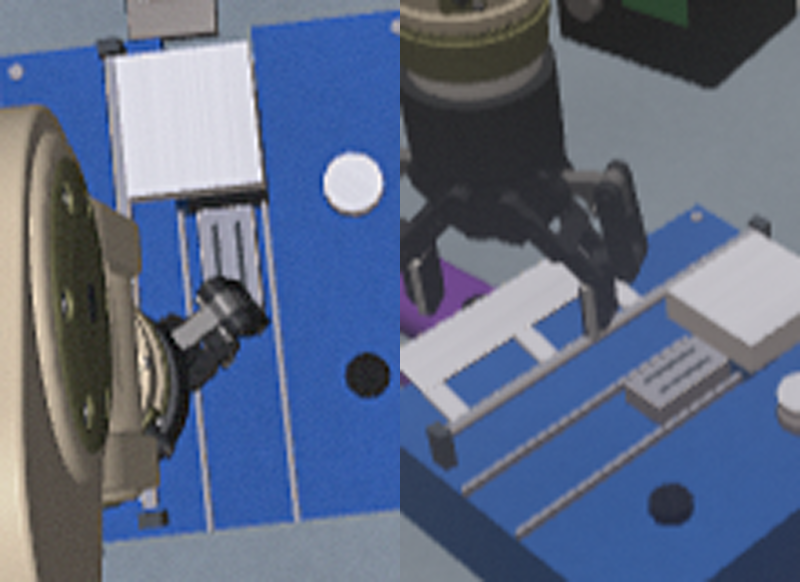

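The picture shows the open gripper above the box, with the lane finger behind the cover and the other finger over the thumb plate. The right-hand elbow bulges outward at about (630,220), so I'll watch it near the skirt. Descending to press.

>>> step_arm --moves '[[[3,3,15],[0,0,0],85.4],[[3,3,30],[0,0,0],85.4],[[3,3,40],[0,0,0],85.4],[[3,3,48],[0,0,0],85.4],[[3,3,54],[0,0,0],85.4],[[3,3,60],[0,0,0],85.4],[[3,3,65],[0,0,0],85.4],[[3,3,67],[0,0,0],85.4]]'

```text
clock: 4.77
tcp_pos: [0.4717, 0.1195, 0.0679]
orientation: [0.0, -0.315, 0.949, -0.001]
wrist_force: [-0.2, -1.1, 5.2]
finger_gap: 0.0857
grip_force: 2.0
```

```bash
python3 -c "
from h import *
a=snap('top','t4');b=snap('side','s4')
g=lambda im,r,c:cv2.resize(im[r:r+160,c:c+110],(400,582),interpolation=cv2.INTER_CUBIC)
cv2.imwrite('pics/c4.png',np.hstack([g(a,180,195),g(b,110,190)])[:,:,::-1])
move(-105,43,.065,122)"
```

```text
tcp box [-104.7   43.7] z 0.0681 t 4.8667 F [-0.8 -1.2  4. ]
shift mm [ 0.6 -0.4  3.1] turn [-0.001  0.    -0.004]
```

View pics/c4.png

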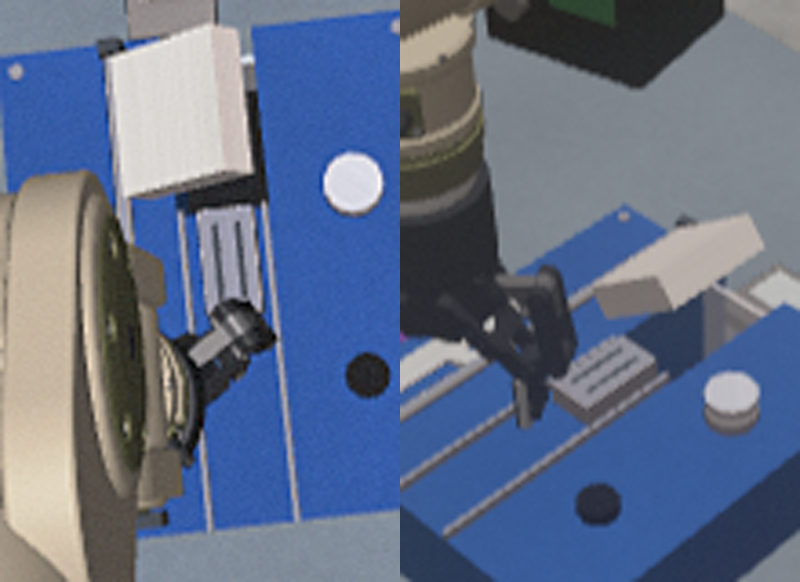

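The flap is tipped up well: in the side crop the front of the hood runs from about (597,290) to (668,312). The lane finger tip, near (530,420), sits just behind the cover. I'll estimate the flap angle by projecting the hood corners.

```bash
cat >> h.py <<'E'
def corner(th,x,y,z):
    dy,dz=y-50,z-90;c,s=np.cos(th),np.sin(th)
    b=[x,50+dy*c+dz*s,90-dy*s+dz*c];return np.r_[toworld(b[:2]),b[2]/1000]
E
python3 -c "
from h import *
for th in (.55,.65,.75,.85):
  print(th,[((proj('side',corner(th,*p))-[190,110])*3.636+[400,0]).round() for p in ((10,-24,93),(10,-24,71),(86,-24,93))])
p=tobox(onplane('top',195+228/3.64,180+207/3.64,.086));print('cover front',p)
"
```

```text
0.55 [array([662., 284.]), array([677., 319.]), array([754., 222.])]
0.65 [array([656., 273.]), array([674., 307.]), array([748., 211.])]
0.75 [array([649., 261.]), array([669., 295.]), array([742., 200.])]
0.85 [array([642., 250.]), array([664., 283.]), array([735., 189.])]
cover front [-1.71161378 -4.79864883]
```

The flap stands at about 0.6 rad, and the cover front at x ≈ -2. I'll press 5 mm deeper, then advance along the lane.

>>> step_arm --moves '[[[0,0,3],[0,0,0],85.4],[[0,0,5],[0,0,0],85.4],[[0,0,5],[0,0,0],85.4],[[-4.2,-2.6,5],[0,0,0],85.4],[[-8.5,-5.3,5],[0,0,0],85.4],[[-12.7,-8,5],[0,0,0],85.4],[[-17,-10.6,5],[0,0,0],85.4],[[-17,-10.6,5],[0,0,0],85.4]]'

```text
clock: 5.53
tcp_pos: [0.4925, 0.122, 0.063]
orientation: [0.0, -0.316, 0.949, 0.0]
wrist_force: [-0.8, 1.6, 3.2]
finger_gap: 0.0853
grip_force: 1.7
```

```bash
python3 -c "
from h import *
a=snap('top','t5');b=snap('side','s5')
g=lambda im,r,c:cv2.resize(im[r:r+160,c:c+110],(400,582),interpolation=cv2.INTER_CUBIC)
cv2.imwrite('pics/c5.png',np.hstack([g(a,180,195),g(b,110,190)])[:,:,::-1])
move(-60,43,.063,122)"
```

```text
tcp box [-83.9  44.1] z 0.0632 t 5.6333 F [0.3 2.  2. ]
shift mm [-19.8 -13.5   0.2] turn [-0.     0.002 -0.004]
```

View pics/c5.png

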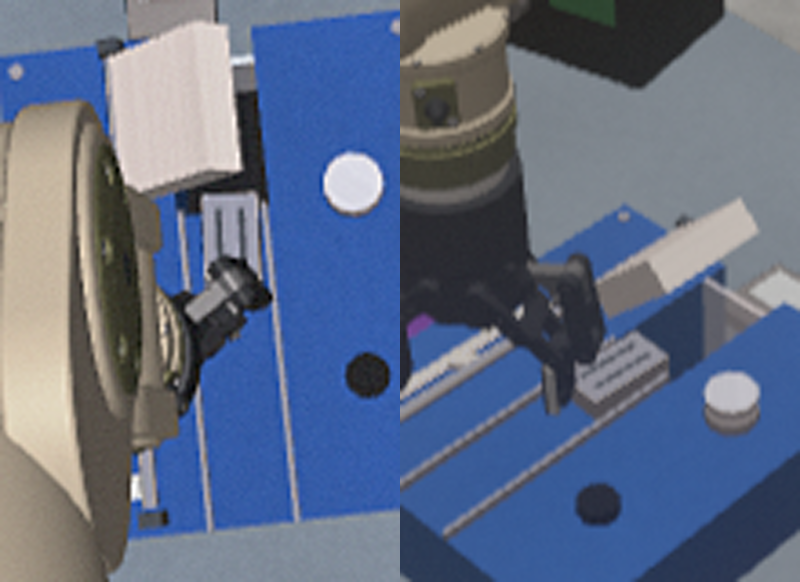

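The flap is now about 0.75 rad open, and the cover has moved with its front just over the mouth, at (230,195) in the left crop. I'll keep pushing.

>>> step_arm --moves '[[[-4.2,-3,0],[0,0,0],85.4],[[-8.5,-6,0],[0,0,0],85.4],[[-12.7,-9,0],[0,0,0],85.4],[[-17,-11.5,0],[0,0,0],85.4],[[-20,-13.5,0],[0,0,0],85.4],[[-20,-13.5,0],[0,0,0],85.4]]'

```text
clock: 6.13
tcp_pos: [0.5167, 0.1226, 0.0632]
orientation: [0.001, -0.315, 0.949, -0.0]
wrist_force: [-1.6, 0.2, 5.1]
finger_gap: 0.0858
grip_force: 2.1
```

```bash
python3 -c "
from h import *
a=snap('top','t6');b=snap('side','s6')
g=lambda im,r,c:cv2.resize(im[r:r+160,c:c+110],(400,582),interpolation=cv2.INTER_CUBIC)
cv2.imwrite('pics/c6.png',np.hstack([g(a,180,195),g(b,110,190)])[:,:,::-1])
move(-37,43,.063,122)"
```

```text
tcp box [-59.7  42.7] z 0.0633 t 6.2333 F [0.5 0.  3.8]
shift mm [-19.4 -11.7   0.4] turn [-0.001  0.002 -0.004]
```

View pics/c6.png

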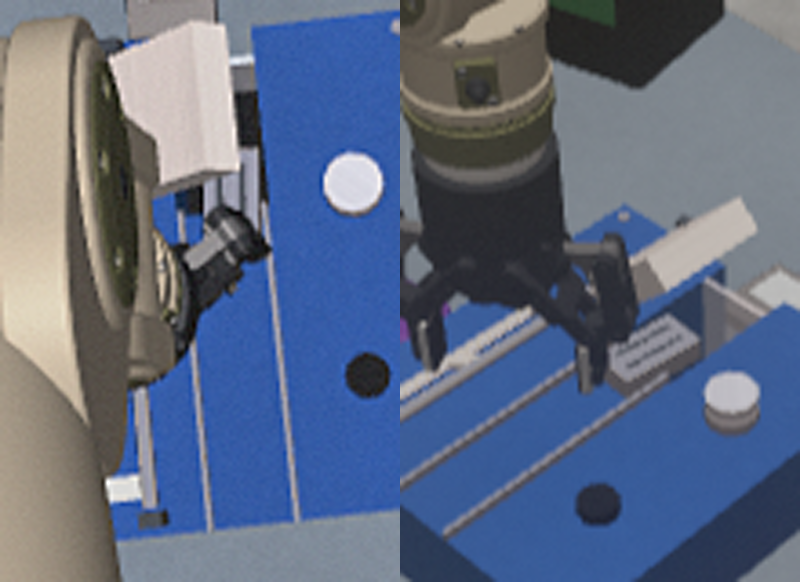

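The cover front is now well under the flap, at about (680,320) in the right crop, and the flap is still held. I'll push on gently.

>>> step_arm --moves '[[[-3.4,-2.1,0],[0,0,0],85.4],[[-6.8,-4.2,0],[0,0,0],85.4],[[-10.2,-6.3,0],[0,0,0],85.4],[[-10.2,-6.3,0],[0,0,0],85.4],[[-10.2,-6.3,0],[0,0,0],85.4]]'

```text
clock: 6.65
tcp_pos: [0.5277, 0.124, 0.063]
orientation: [0.0, -0.316, 0.949, 0.0]
wrist_force: [-1.3, 0.2, 4.2]
finger_gap: 0.0853
grip_force: 2.2
```

```bash
python3 -c "
from h import *
a=snap('top','t7');b=snap('side','s7')
g=lambda im,r,c:cv2.resize(im[r:r+160,c:c+110],(400,582),interpolation=cv2.INTER_CUBIC)
cv2.imwrite('pics/c7.png',np.hstack([g(a,180,195),g(b,110,190)])[:,:,::-1])
move(-37,43,.063,122)"
```

```text
tcp box [-48.5  43.1] z 0.0631 t 6.75 F [-1.2  0.7  3.6]
shift mm [-9.7 -6.2  0.1] turn [-0.     0.001 -0.004]
```

View pics/c7.png

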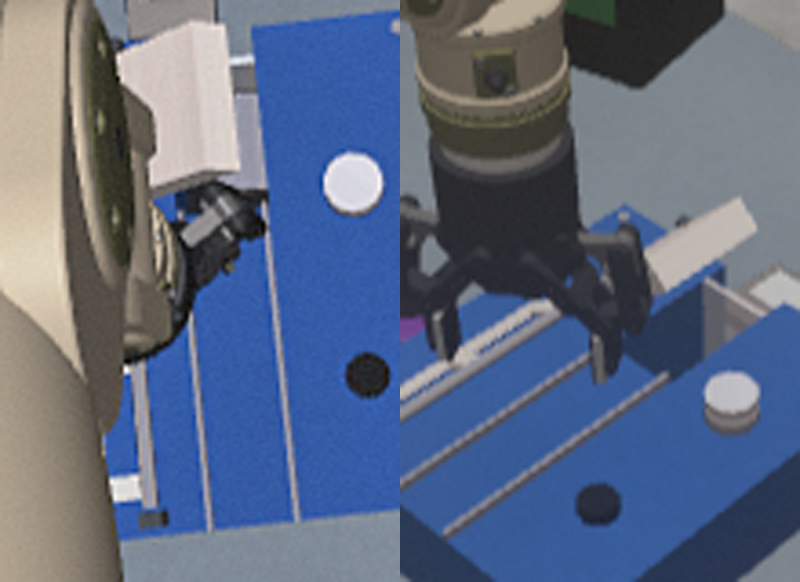

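The lane is empty and the cover has dropped into the recess. I'll back off slightly, then lift clear so the flap falls shut.

>>> step_arm --moves '[[[8.5,5.3,0],[0,0,0],85.4],[[17,10.6,0],[0,0,0],85.4],[[17,10.6,-10],[0,0,0],85.4],[[17,10.6,-20],[0,0,0],85.4],[[17,10.6,-30],[0,0,0],85.4],[[17,10.6,-55],[0,0,0],85.4],[[17,10.6,-90],[0,0,0],85.4],[[17,10.6,-130],[0,0,0],85.4]]'

```text
clock: 7.42
tcp_pos: [0.5062, 0.122, 0.1938]
orientation: [-0.001, -0.316, 0.949, 0.0]
wrist_force: [1.6, -0.2, 0.2]
finger_gap: 0.0852
grip_force: 0.0
```

>>> step_arm --moves '[[[40,0,0],[0,0,0],85.4],[[80,0,0],[0,0,0],85.4],[[110,0,0],[0,0,0],85.4],[[110,0,0],[0,0,0],85.4],[[110,0,0],[0,0,0],85.4],[[110,0,0],[0,0,0],85.4]]'

```text
clock: 7.92
tcp_pos: [0.4204, 0.0562, 0.1941]
orientation: [0.001, -0.315, 0.949, -0.0]
wrist_force: [0.2, 0.6, 0.2]
finger_gap: 0.0854
grip_force: 0.0
```

```bash
python3 -c "
from h import *
a=snap('top','t8');b=snap('side','s8')
g=lambda im,r,c:cv2.resize(im[r:r+160,c:c+110],(400,582),interpolation=cv2.INTER_CUBIC)
cv2.imwrite('pics/c8.png',np.hstack([g(a,180,195),g(b,110,190)])[:,:,::-1])
print([((proj('side',corner(0,*p))-[190,110])*3.636+[400,0]).round() for p in ((10,-24,93),(10,-24,71),(86,-24,93))])
move(-37,43,.063,122)"
```

```text
[array([679., 345.]), array([680., 373.]), array([768., 282.])]
tcp box [-161.2  -14.8] z 0.1935 t 8.0167 F [-0.1 -0.2 -0.7]
shift mm [-135.8  -16.3  130.7] turn [-0.001  0.001 -0.003]
```

View pics/c8.png

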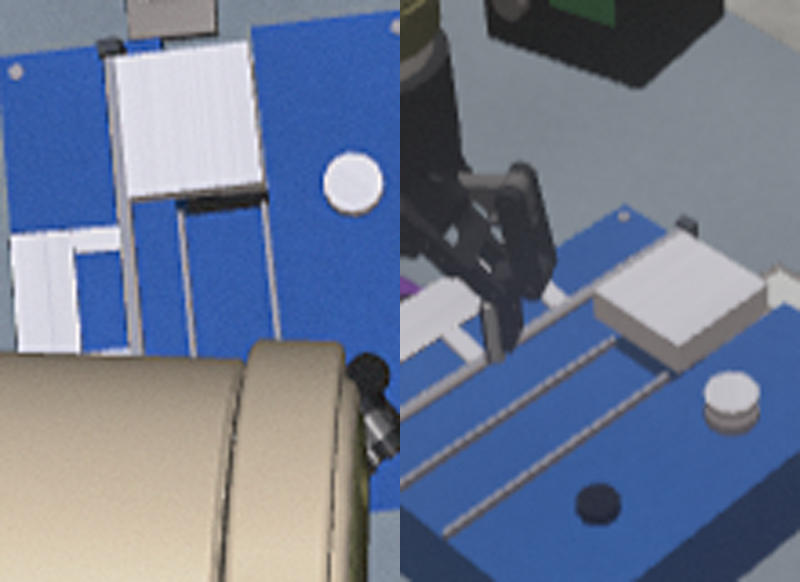

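The flap is fully shut: the hood corners match the projection for 0 rad, at (680,345–373). The mouth is empty, the tin and cap haven't moved, and the arm is clear. Handing in.

```bash
python3 -c "
from h import *
print(env.hand_in())"
```

```text
the job is handed in; nothing more can be done
None
```

The job is handed in: the cover was pushed under the held-open flap and dropped into the recess, and the flap fell shut behind it. The last pictures show the flap closed and the arm clear, but the cover's resting pose is hidden under the hood and no verdict came back.

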